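# Size a spacer ring on the taper gauge and load it on the arbor of its colour

### The arm

A 6-joint arm with a two-finger parallel gripper is mounted at the origin on the work surface. World frame = base frame: x ahead of the robot, y to its left, z up, the work surface at z = 0. Lengths are in m, angles in rad, forces in N, time in s.
With the tool pointing down it reaches from about 0.275 to 0.825 m from the base axis. Payload 4.9 kg.
Tool frame: the origin (TCP) lies on the front face of the gripper's body, between the roots of the fingers; the fingertips stand 73 mm ahead of it and the grasp point (between the pads) lies 54 mm ahead of it (bot.tip_extent is the z of the fingertips in the tool frame, in m); z points along the fingers, y is the direction in which the jaws open and shut (so a half turn about z gives the same grasp; the last joint's range is limited). The gripper opens to 85 mm and grips with 20 to 120 N. Pads are 22 mm wide; open, the fingers measure 114 mm over their backs; the gripper's body (76 mm by 85 mm) begins 54 mm behind the grasp point. The pads swing forward as they close: fully open they stand 13 mm farther back than shut.
Start: joints at [0.989, 0.326, -0.193, 1.052, 0, 1.437], TCP at [0.238, 0.496, 0.304] pointing down, gripper open.
Joint ranges: [-2.65, 2.65], [-0.97, 1.79], [-1.3, 1.35], [-1.93, 2.1], [-1.47, 1.37], [-3.14, 3.14]. Speed limits (rad/s): [2.57, 2.57, 3.14, 3.14, 3.14, 3.14].

### API

Orientations are given as a unit quaternion [x, y, z, w].
In Python, from station import bot gives the robot as it stands.
- The arm moves only by the tool play_rows, never from a script. Its argument "motion" is a list of rows, each an object of numbers: "dx", "dy", "dz": the shift along the world's x, y, z in m; "wx", "wy", "wz": the turn, a rotation vector about the world's x, y, z in degrees; "fingers": the opening, from 0 (shut) to 1 (fully open). A call has 1 to 12 rows; each row shifts and turns the commanded pose from where the row before left it; what a row does not reach is not made up. A row lasts 1/10 s, in which the tool goes at most 50 mm and 8.59 degrees, less where a joint would pass 70% of its speed; a pose out of reach is approached as far as the arm can. A call with a gripper value outside its range is refused whole. The fingers move at their own pace and stop on an object; "force" is the grip in N (left out, the last holds). Time passes only in rows, so rows that do not move let the fingers close. It gives the time, the measured TCP pose, the force and the opening at its end, in the units of the state.
- bot.read_state(): the state, without advancing time (a new reading comes with each control period).
- bot.read_camera(name): name is "scene" or "side" or "wrist"; returns (picture, depth): 384x512x3 uint8, blue, green, red; 384x512 float32, m along the optical axis (not along the pixel's ray), 0 where there is no reading.
- bot.calibration(name): a dict with "fov_y" (degrees; the focal length in pixels is half the picture's height over the tangent of half this angle, whatever the lens; pixels are square), "cx", "cy" (the principal point, pixels), "dist_coeffs" ([k1, k2, p1, p2, k3] as OpenCV has them; the pictures are not rectified), "R" (3x3) and "t" (3): a world point X has camera coordinates R X + t. Camera axes: x right, y down, z forward; pixel columns grow to the right and rows downward; lengths in m; the calibration is good to about 2 mm. A picture is of the moment at which its call begins: read the wrist's pose just before it. calibration takes no time and is no camera call; for the wrist camera it gives the pose at the moment of the call.
- bot.close_job(): hands the job in, once; it reports no verdict.
The state is a dict: "time_s": time; "joint_positions": joint angles; "joint_velocities": joint speeds; "tau": joint torques, N m; "position": TCP position; "orientation": TCP orientation; "ft_force": force on the tool from outside, world axes, zero at the start; "torque": the same for the moment, N m; "gripper_width": opening from 0.0 (shut) to 1.0 (fully open).
Only numpy, scipy, OpenCV 4.12 (cv2) and the standard library are available. Lean on these libraries where they do the work, as an engineer would, in place of code of your own. Each camera call takes 0.05 s, during which the arm holds its last target. There are 200 camera calls.

### The job

Size the spacer ring that lies by itself on the bench: slide it level and slowly (about 2 cm a second) down the colour-banded taper gauge and press it home with light hand pressure, about 5 to 12 N held for half a second, until it goes no further; never knock or force it on (45 N would score the gauge). Read which colour band its lower edge has stopped in, draw it off, lower it gently over the grinding arbor with the foot of that colour until it rests on the shoulder, and let go. Leave the rings in the tray and everything else on the bench as they are.

Things in the scene. Friction and masses are not known exactly. Their poses are not given: they have to be found in the camera images.
- gauge: Taper bore gauge bolted to the bench, upright. Grey foot 90 mm across, 14 mm high; dark collar 52 mm across up to 20 mm; then a steel cone, narrow end up, 44 mm across at height 20 mm, shrinking by 0.45 mm per mm of height to 17 mm at 80 mm. A ring stops and wedges where its bore's lower edge fits the cone; a few N of upward pull free it. Heights are above the origin: centre of the underside, z up.
- gauge_nose (a point): Tip of the gauge's rounded nose, 84 mm above its underside, on the axis. Coloured bands on the cone, edged by black lines, by height above the gauge's underside: red 26 to 41 mm, yellow 41 to 56 mm, blue 56 to 71 mm; bare steel above and below. The height of a stopped ring's underside gives its band; every ring stops at least 4 mm inside a band.
- arbor_red: Fixed grinding arbor for the red size: red foot 72 mm across, 12 mm high; dark shoulder 44 mm across up to 20 mm; steel register 35.6 mm across up to 46 mm, coned end up to 52 mm. A ring of the red size goes over the register with about 1.2 mm to spare all round and rests on the shoulder, underside 20 mm above the origin (centre of the foot's underside, z up).
- arbor_yellow: Fixed grinding arbor for the yellow size: yellow foot 72 mm across, 12 mm high; dark shoulder 34.6 mm across up to 20 mm; steel register 28.8 mm across up to 46 mm, coned end up to 52 mm. A ring of the yellow size goes over the register with about 1.2 mm to spare all round and rests on the shoulder, underside 20 mm above the origin (centre of the foot's underside, z up). A larger ring drops past the shoulder.
- arbor_blue: Fixed grinding arbor for the blue size: blue foot 72 mm across, 12 mm high; dark shoulder 27.8 mm across up to 20 mm; steel register 22 mm across up to 46 mm, coned end up to 52 mm. A ring of the blue size goes over the register with about 1.2 mm to spare all round and rests on the shoulder, underside 20 mm above the origin (centre of the foot's underside, z up). A larger ring drops past the shoulder.
- ring_k: Steel spacer ring, 0.2 to 0.45 kg: outside diameter 56 mm, 24 mm tall, bore between 22 and 40 mm, different in each ring and not known beforehand. Origin at the centre of its underside, z along its axis, up. Of the three rings (shuffled places) one lies by itself on the bench: that is the one to size; the other two lie in the green tray.
- ring_m: Steel spacer ring, 0.2 to 0.45 kg: outside diameter 56 mm, 24 mm tall, bore between 22 and 40 mm, different in each ring and not known beforehand. Origin at the centre of its underside, z along its axis, up. Of the three rings (shuffled places) one lies by itself on the bench: that is the one to size; the other two lie in the green tray.
- ring_p: Steel spacer ring, 0.2 to 0.45 kg: outside diameter 56 mm, 24 mm tall, bore between 22 and 40 mm, different in each ring and not known beforehand. Origin at the centre of its underside, z along its axis, up. Of the three rings (shuffled places) one lies by itself on the bench: that is the one to size; the other two lie in the green tray.
- tray: Fixed shallow green sheet-metal tray, 170 mm by 120 mm (its x by y), walls 22 mm high, holding the two rings that are not to be touched. Origin at the centre of its underside on the bench.
- hammer: Loose hammer with red head and wooden handle, 280 mm long, lying at the back; a bystander. Origin under the middle.
- gusset: Loose welded steel angle bracket, 100 by 60 mm, 70 mm high, lying at the back; a bystander. Origin under the middle.
- flap_disc: Loose abrasive flap disc, 115 mm in diameter, 14 mm high, lying near the robot; a bystander. Origin under the middle.
- file: Loose flat file with wooden handle, 310 mm long, 26 mm high, lying near the robot; a bystander. Origin under the middle.
There are look-alikes about, which are no part of the job. Leave any brown or turquoise look-alike of the ring_p alone.

How it is judged:
On the way:
1. the ring that lay by itself is pressed home on the gauge: level and centred on the cone (within 2 mm), its lower edge in a colour band, under more than 4 N of contact force for 0.3 s (((z of ring_k in the frame of gauge between 0.026 and 0.071 m and horizontal distance between ring_k and gauge below 0.002 m and angle between ring_k's own z axis and vertical below 0.06 rad and contact force between ring_k and gauge above 4 N and horizontal distance between each of ring_m, ring_p and tray below 0.085 m) or (z of ring_m in the frame of gauge between 0.026 and 0.071 m and horizontal distance between ring_m and gauge below 0.002 m and angle between ring_m's own z axis and vertical below 0.06 rad and contact force between ring_m and gauge above 4 N and horizontal distance between each of ring_k, ring_p and tray below 0.085 m) or (z of ring_p in the frame of gauge between 0.026 and 0.071 m and horizontal distance between ring_p and gauge below 0.002 m and angle between ring_p's own z axis and vertical below 0.06 rad and contact force between ring_p and gauge above 4 N and horizontal distance between each of ring_k, ring_m and tray below 0.085 m))), for 0.3 s.
At the end, for the whole second after the job is handed in: the ring that lay by itself sits on the arbor that fits it: around the register (centred within 1.55 mm), flat (within 0.06 rad), its underside on the shoulder (18 to 22 mm above the arbor's underside), at rest and released; the other two rings are still in the tray (((horizontal distance between ring_k and arbor_red below 0.00155 m and z of ring_k in the frame of arbor_red between 0.018 and 0.022 m and angle between ring_k's own z axis and vertical below 0.06 rad and linear speed of ring_k below 0.02 m/s and horizontal distance between each of ring_m, ring_p and tray below 0.085 m) or (horizontal distance between ring_k and arbor_yellow below 0.00155 m and z of ring_k in the frame of arbor_yellow between 0.018 and 0.022 m and angle between ring_k's own z axis and vertical below 0.06 rad and linear speed of ring_k below 0.02 m/s and horizontal distance between each of ring_m, ring_p and tray below 0.085 m) or (horizontal distance between ring_k and arbor_blue below 0.00155 m and z of ring_k in the frame of arbor_blue between 0.018 and 0.022 m and angle between ring_k's own z axis and vertical below 0.06 rad and linear speed of ring_k below 0.02 m/s and horizontal distance between each of ring_m, ring_p and tray below 0.085 m) or (horizontal distance between ring_m and arbor_red below 0.00155 m and z of ring_m in the frame of arbor_red between 0.018 and 0.022 m and angle between ring_m's own z axis and vertical below 0.06 rad and linear speed of ring_m below 0.02 m/s and horizontal distance between each of ring_k, ring_p and tray below 0.085 m) or (horizontal distance between ring_m and arbor_yellow below 0.00155 m and z of ring_m in the frame of arbor_yellow between 0.018 and 0.022 m and angle between ring_m's own z axis and vertical below 0.06 rad and linear speed of ring_m below 0.02 m/s and horizontal distance between each of ring_k, ring_p and tray below 0.085 m) or (horizontal distance between ring_m and arbor_blue below 0.00155 m and z of ring_m in the frame of arbor_blue between 0.018 and 0.022 m and angle between ring_m's own z axis and vertical below 0.06 rad and linear speed of ring_m below 0.02 m/s and horizontal distance between each of ring_k, ring_p and tray below 0.085 m) or (horizontal distance between ring_p and arbor_red below 0.00155 m and z of ring_p in the frame of arbor_red between 0.018 and 0.022 m and angle between ring_p's own z axis and vertical below 0.06 rad and linear speed of ring_p below 0.02 m/s and horizontal distance between each of ring_k, ring_m and tray below 0.085 m) or (horizontal distance between ring_p and arbor_yellow below 0.00155 m and z of ring_p in the frame of arbor_yellow between 0.018 and 0.022 m and angle between ring_p's own z axis and vertical below 0.06 rad and linear speed of ring_p below 0.02 m/s and horizontal distance between each of ring_k, ring_m and tray below 0.085 m) or (horizontal distance between ring_p and arbor_blue below 0.00155 m and z of ring_p in the frame of arbor_blue between 0.018 and 0.022 m and angle between ring_p's own z axis and vertical below 0.06 rad and linear speed of ring_p below 0.02 m/s and horizontal distance between each of ring_k, ring_m and tray below 0.085 m))); the robot touches nothing.
It fails at once if a ring was forced onto the gauge (more than 45 N between ring and gauge) (contact force between any of ring_k, ring_m, ring_p and gauge above 45 N).
It fails at once if a ring was rammed onto an arbor (more than 80 N between them) (contact force between any of ring_k, ring_m, ring_p and arbor_red above 80 N or contact force between any of ring_k, ring_m, ring_p and arbor_yellow above 80 N or contact force between any of ring_k, ring_m, ring_p and arbor_blue above 80 N).
It fails at once if a ring was dropped (not held and moving faster than 0.4 m/s, a fall of about 8 mm) ((contact force between the fingers and ring_k below 0.05 N and linear speed of ring_k above 0.4 m/s) or (contact force between the fingers and ring_m below 0.05 N and linear speed of ring_m above 0.4 m/s) or (contact force between the fingers and ring_p below 0.05 N and linear speed of ring_p above 0.4 m/s)).
It fails at once if a second ring was disturbed (moved more than 20 mm) (distance of each of ring_k, ring_m from where it was at the start of the episode above 0.02 m or distance of each of ring_m, ring_p from where it was at the start of the episode above 0.02 m or distance of each of ring_k, ring_p from where it was at the start of the episode above 0.02 m).
It fails at once if a bystander was moved more than 30 mm (distance of any of hammer, gusset, flap_disc, file from where it was at the start of the episode above 0.03 m).
It also fails if it takes over 51 s, if anything falls off the work surface, if the arm or the gripper's body presses on something with over 40 N, if the wrist force passes 120 N, or if a joint passes its speed limit or range.

## Working session

There is one attempt and no reset: what is moved stays moved. The work goes in short steps, Python scripts to look and compute and a tool call to move; the robot and the scene stay as the last step left them, time stands still between calls to the robot, and variables do not carry over. Pictures are saved under pics/ and viewed, about 8 in all and at most 12, crops included, and the job is handed in when it is done.

Besides the shell and the picture viewer there is one more tool, called after "Call:" in YAML: its name, and indented under it one key for each argument. play_rows: Moves the arm, as the interface text tells. Its arguments: {"type":"object","properties":{"motion":{"type":"array","items":{"type":"object","properties":{"dx":{"type":"number"},"dy":{"type":"number"},"dz":{"type":"number"},"wx":{"type":"number"},"wy":{"type":"number"},"wz":{"type":"number"},"fingers":{"type":"number"}}}},"force":{"type":"number"}},"required":["motion"]}

```bash
ls; mkdir -p pics
cat > h.py <<'E'
import numpy as np, cv2
from station import bot
def K(c):
    f=192/np.tan(np.radians(c['fov_y'])/2); return np.array([[f,0,c['cx']],[0,f,c['cy']],[0,0,1]]),np.array(c['dist_coeffs'],float)
def shot(n):
    c=bot.calibration(n); p,d=bot.read_camera(n); return c,p,d
def ray(c,uv,z):
    k,d=K(c); R=np.array(c['R']);t=np.array(c['t'])
    q=cv2.undistortPoints(np.float32(uv).reshape(-1,1,2),k,d).reshape(-1,2)
    D=np.c_[q,np.ones(len(q))]@R; C=-R.T@t
    return C+D*((np.reshape(z,(-1,1))-C[2])/D[:,2:])
def cloud(c,dep):
    k,d=K(c);v,u=np.mgrid[:384,:512]
    q=cv2.undistortPoints(np.float32(np.c_[u.ravel(),v.ravel()]).reshape(-1,1,2),k,d).reshape(-1,2)
    X=np.c_[q,np.ones(len(q))]*dep.reshape(-1,1)
    return ((X-np.array(c['t']))@np.array(c['R'])).reshape(384,512,3)
def proj(c,P):
    k,d=K(c); return cv2.projectPoints(np.float64(P).reshape(-1,1,3),cv2.Rodrigues(np.array(c['R'],float))[0],np.array(c['t'],float),k,d)[0].reshape(-1,2)
E
python3 - <<'E'
from h import *
for n in ('scene','side','wrist'):
    c,p,d=shot(n); cv2.imwrite(f'pics/{n}0.png',p); np.savez(f'pics/{n}0.npz',p=p,d=d)
    print(n,c['fov_y'],-np.array(c['R']).T@np.array(c['t']),np.array(c['R'])[2],c['dist_coeffs'])
a=cv2.imread('pics/scene0.png');cv2.imwrite('pics/s0.png',cv2.resize(a,(800,600)))
print(bot.read_state())
E
```

```text
pics
scene 51.30242577660621 [ 1.17154004 -0.40575947  0.95707379] [-0.54416009  0.3143631  -0.77785966] [-0.07257964  0.          0.          0.          0.        ]
side 47.70393497715231 [ 0.05770792 -0.83693125  0.77946833] [ 0.43789995  0.6685444  -0.60107571] [-0.1085599  0.         0.         0.         0.       ]
wrist 70.79323323895078 [0.16749463 0.52897312 0.37319501] [ 0.27566641 -0.13380138 -0.9518956 ] [-0.04788768  0.          0.          0.          0.        ]
{'time_s': 0.15, 'joint_positions': array([ 9.88816329e-01,  3.26801107e-01, -1.93347704e-01,  1.05202018e+00,
        2.44605206e-05,  1.43662927e+00]), 'joint_velocities': array([-0.000482  , -0.00141724,  0.00228319, -0.00094872,  0.00037132,
       -0.00059261]), 'tau': array([ 6.56205721e-04, -4.43704212e+01,  2.62664294e+01,  1.04582412e-02,
       -1.14944814e-04,  2.57877730e-06]), 'position': array([0.23792178, 0.49548873, 0.30326916]), 'orientation': array([ 2.22040221e-01,  9.75037265e-01, -6.38516053e-04, -2.51994427e-04]), 'ft_force': array([ 0.95587534, -0.17416846,  0.71850462]), 'torque': array([2.03897963e-02, 1.18351542e-02, 5.25143337e-05]), 'gripper_width': 0.9978001838569123}
```

View pics/s0.png

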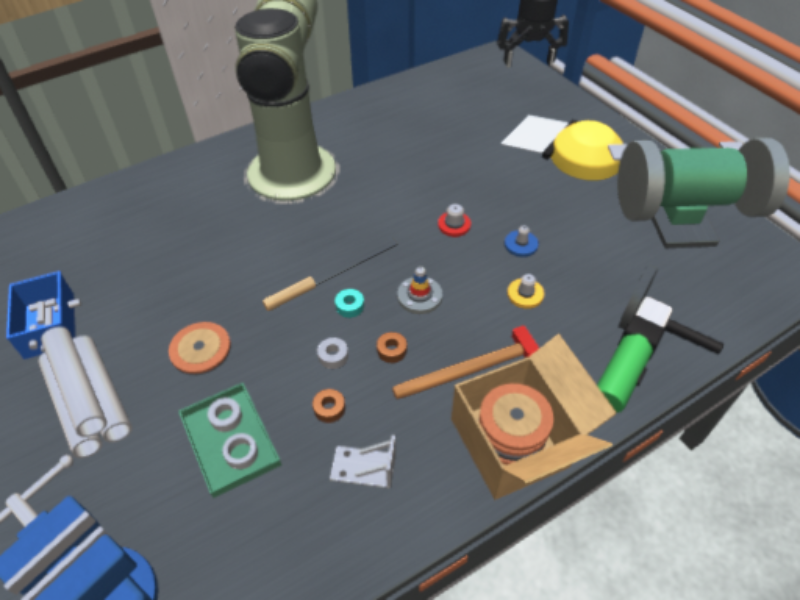

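Scene, 800×600 picture. The lone grey ring on the bench is at (332,350). Things it could be mistaken for:
- turquoise ring at (349,301)
- brown rings at (391,346) and (328,404)
- grey tray rings at (224,413) and (239,450), which are not to be touched

The gauge is at (420,290). The arbors are red (455,220), blue (521,240) and yellow (526,290). I choose the grey ring at (332,350).

```bash
cat > m.py <<'E'
from h import *
z=np.load('pics/scene0.npz');c=bot.calibration('scene');P=cloud(c,z['d'])
hsv=cv2.cvtColor(z['p'],cv2.COLOR_BGR2HSV)
for n,(u,v) in dict(ring=(332,350),gauge=(420,290),red=(455,220),blue=(521,240),yel=(526,290)).items():
    u,v=int(u/1.5625),int(v/1.5625); print(n,P[v,u].round(3))
    X=ray(c,[(u,v)],.01)[0]
    m=(np.hypot(*(P[...,:2]-X[:2]).transpose(2,0,1))<.07)
    for lo,hi in ((.006,.018),(.019,.03),(.04,.09)):
        q=P[m&(P[...,2]>lo)&(P[...,2]<hi)]
        if len(q)>5:
            ctr,r=cv2.minEnclosingCircle(np.float32(q[:,:2])); print('  ',lo,len(q),np.round(ctr,4),round(r,4),q[:,2].max().round(4),q[:,:2].mean(0).round(4))
E
python3 m.py
python3 - <<'E'
from h import *
a=cv2.imread('pics/side0.png');cv2.imwrite('pics/d0.png',cv2.resize(a,(800,600),interpolation=cv2.INTER_CUBIC))
E
```

```text
ring [ 0.527 -0.165  0.003]
   0.006 68 [ 0.5407 -0.1696] 0.0277 0.018 [ 0.5496 -0.1734]
   0.019 203 [ 0.5401 -0.1678] 0.0286 0.0281 [ 0.5401 -0.168 ]
gauge [0.515 0.037 0.042]
   0.006 332 [0.5031 0.0473] 0.0457 0.0179 [0.5114 0.0417]
   0.019 59 [0.5004 0.0377] 0.0339 0.03 [0.5102 0.0395]
   0.04 123 [0.5037 0.0466] 0.0176 0.0848 [0.5082 0.0433]
red [0.385 0.213 0.037]
   0.006 157 [0.3711 0.2224] 0.0379 0.0179 [0.3789 0.2171]
   0.019 33 [0.3692 0.2245] 0.0218 0.0298 [0.3786 0.2185]
   0.04 72 [0.3699 0.2225] 0.0182 0.0548 [0.373  0.2221]
blue [0.501 0.301 0.027]
   0.006 228 [0.4955 0.3084] 0.0382 0.0179 [0.4992 0.3046]
   0.019 18 [0.4969 0.3048] 0.0105 0.0296 [0.4993 0.3031]
   0.04 34 [0.4952 0.3075] 0.01 0.0568 [0.4967 0.307 ]
yel [0.618 0.218 0.031]
   0.006 221 [0.6101 0.2269] 0.0373 0.0177 [0.6159 0.2225]
   0.019 28 [0.6125 0.2246] 0.0156 0.0296 [0.6155 0.219 ]
   0.04 64 [0.6101 0.2279] 0.0156 0.0538 [0.6117 0.2253]
```

View pics/d0.png

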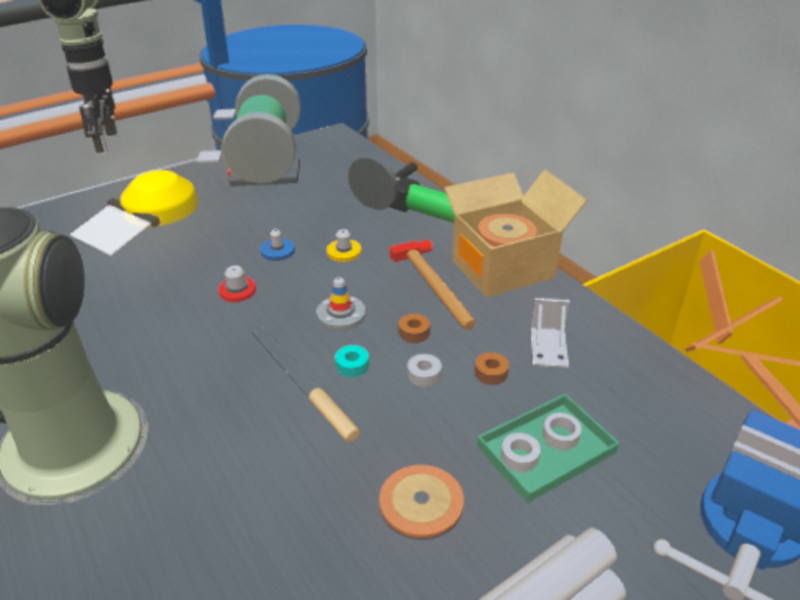

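Run:
```python
from h import *
c=bot.calibration('scene')
print(ray(c,np.float32([(349,301),(391,346),(328,404),(332,350),(224,413),(239,450),(265,303),(398,244)])/1.5625,.02).round(3), bot.tip_extent)
c=bot.calibration('wrist');s=bot.read_state();print(-np.array(c['R']).T@np.array(c['t'])-s['position'])
```

```text
[[ 0.453 -0.085  0.02 ]
 [ 0.589 -0.071  0.02 ]
 [ 0.636 -0.227  0.02 ]
 [ 0.539 -0.168  0.02 ]
 [ 0.558 -0.389  0.02 ]
 [ 0.637 -0.394  0.02 ]
 [ 0.369 -0.227  0.02 ]
 [ 0.37   0.079  0.02 ]] 0.0726
[-0.07039876  0.03352749  0.07002341]
```

Call:
play_rows:
  motion:
    - {"dx":0.022,"dy":-0.0374,"dz":-0.0086}
    - {"dx":0.022,"dy":-0.0374,"dz":-0.0086}
    - {"dx":0.022,"dy":-0.0374,"dz":-0.0086}
    - {"dx":0.022,"dy":-0.0374,"dz":-0.0086}
    - {"dx":0.022,"dy":-0.0374,"dz":-0.0086}
    - {"dx":0.022,"dy":-0.0374,"dz":-0.0086}
    - {"dx":0.022,"dy":-0.0374,"dz":-0.0086}
    - {"dx":0.022,"dy":-0.0374,"dz":-0.0086}
    - {"dx":0.022,"dy":-0.0374,"dz":-0.0086}
    - {"dx":0.022,"dy":-0.0374,"dz":-0.0086}
    - {"dx":0.022,"dy":-0.0374,"dz":-0.0086}
    - {"dx":0.022,"dy":-0.0374,"dz":-0.0086}

```text
schema error: expected keys dx, dy, dz, wx, wy, wz, fingers
```

Call:
play_rows:
  motion:
    - {}
    - {}

```text
schema error: expected keys dx, dy, dz, wx, wy, wz, fingers
```

```bash
cat > w.py <<'E'
from h import *
import sys
n=sys.argv[1]; s=bot.read_state(); c,p,d=shot('wrist')
np.savez(f'pics/{n}.npz',p=p,d=d,R=c['R'],t=c['t']); cv2.imwrite(f'pics/{n}.png',cv2.resize(p,(800,600),interpolation=cv2.INTER_CUBIC))
print(s['time_s'],s['position'],s['ft_force'].round(2),s['joint_positions'].round(2))
E
python3 w.py g1
```

```text
0.15 [0.23792178 0.49548873 0.30326916] [ 0.96 -0.17  0.72] [ 0.99  0.33 -0.19  1.05  0.    1.44]
```

View pics/g1.png

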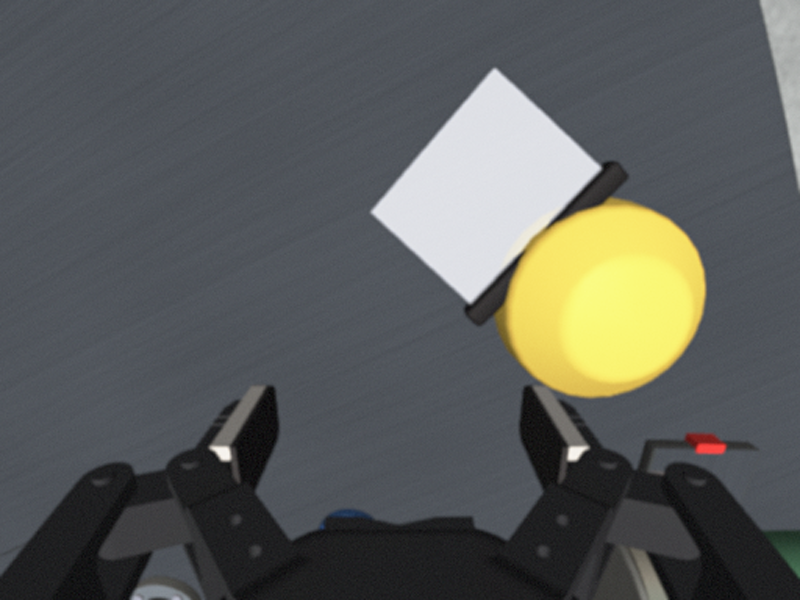

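The rows need every key, so the arm has not moved and this view still shows the start. The gripper fills the bottom of the picture, with the fingers at (245,430) and (555,430).

Call:
play_rows:
  motion:
    - {"dx":0.022,"dy":-0.0374,"dz":-0.0086,"wx":0,"wy":0,"wz":0,"fingers":1}
    - {"dx":0.022,"dy":-0.0374,"dz":-0.0086,"wx":0,"wy":0,"wz":0,"fingers":1}
    - {"dx":0.022,"dy":-0.0374,"dz":-0.0086,"wx":0,"wy":0,"wz":0,"fingers":1}
    - {"dx":0.022,"dy":-0.0374,"dz":-0.0086,"wx":0,"wy":0,"wz":0,"fingers":1}
    - {"dx":0.022,"dy":-0.0374,"dz":-0.0086,"wx":0,"wy":0,"wz":0,"fingers":1}
    - {"dx":0.022,"dy":-0.0374,"dz":-0.0086,"wx":0,"wy":0,"wz":0,"fingers":1}
    - {"dx":0.022,"dy":-0.0374,"dz":-0.0086,"wx":0,"wy":0,"wz":0,"fingers":1}
    - {"dx":0.022,"dy":-0.0374,"dz":-0.0086,"wx":0,"wy":0,"wz":0,"fingers":1}
    - {"dx":0.022,"dy":-0.0374,"dz":0,"wx":0,"wy":0,"wz":0,"fingers":1}
    - {"dx":0.022,"dy":-0.0374,"dz":0,"wx":0,"wy":0,"wz":0,"fingers":1}
    - {"dx":0.022,"dy":-0.0374,"dz":0,"wx":0,"wy":0,"wz":0,"fingers":1}
    - {"dx":0,"dy":0,"dz":0,"wx":0,"wy":0,"wz":0,"fingers":1}

```text
time_s: 1.4
position: [0.483, 0.0805, 0.2352]
orientation: [0.225, 0.974, -0.0, 0.001]
ft_force: [0.3, 2.2, 0.9]
gripper_width: 1.006
```

```bash
python3 w.py g2
```

```text
1.4 [0.48296222 0.08045235 0.2352112 ] [0.26 2.22 0.88] [ 0.01  0.28 -0.45  0.84 -0.    0.47]
```

View pics/g2.png

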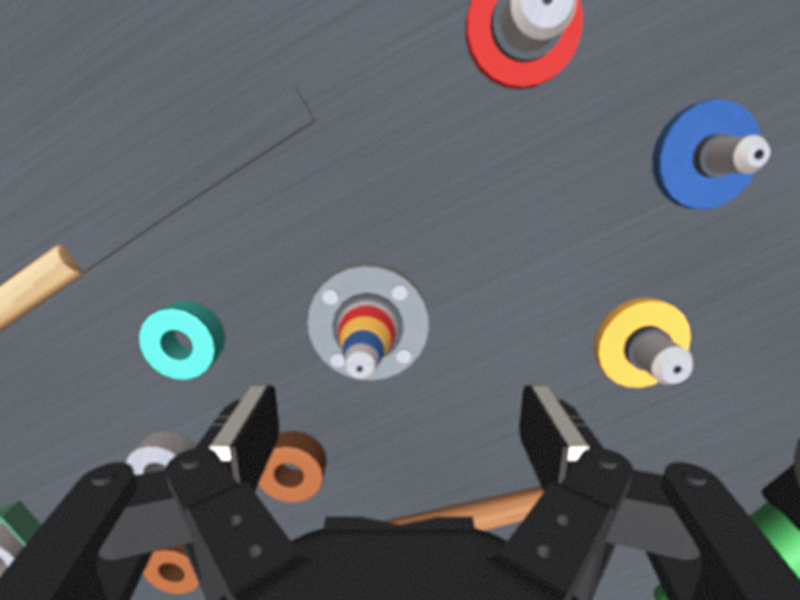

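The view shows the gauge nose at (360,367), the blue tip at (758,154), the yellow tip at (677,369) and the red tip at (547,3). The lone ring is at (158,455), partly hidden by a finger. I'll cast rays to the known heights.

Run:
```python
from h import *
z=np.load('pics/g2.npz');c=dict(bot.calibration('wrist'));c['R']=z['R'];c['t']=z['t'];P=cloud(c,z['d'])
S=lambda L:(np.float32(L)+.5)/1.5625-.5
print('tips\n',ray(c,S([(360,368),(758,154),(677,369),(547,2)]),[.084,.052,.052,.052]).round(4))
hsv=cv2.cvtColor(z['p'],cv2.COLOR_BGR2HSV);H,Sa=hsv[...,0],hsv[...,1]
for n,m in dict(blue=(H>100)&(H<125)&(Sa>130),yellow=(H>18)&(H<32)&(Sa>100),red=((H<5)|(H>174))&(Sa>150)).items():
    cs=cv2.findContours(m.astype(np.uint8),cv2.RETR_EXTERNAL,cv2.CHAIN_APPROX_NONE)[0]
    k=max(cs,key=cv2.contourArea).reshape(-1,2)
    w=ray(c,k,.012)[:,:2]; r=cv2.minEnclosingCircle(np.float32(w)); e=cv2.fitEllipse(np.float32(w*1000)); print(n,np.round(r,4) if 0 else (np.round(r[0],4),round(r[1],4)),np.round(e[0],1),np.round(e[1],1))
# gauge foot by depth
X=np.array([.503,.047]);rr=np.hypot(P[...,0]-X[0],P[...,1]-X[1]);q=P[(rr<.06)&(P[...,2]>.008)&(P[...,2]<.02)]
r=cv2.minEnclosingCircle(np.float32(q[:,:2]));print('gauge foot',np.round(r[0],4),r[1],np.median(q[:,2]))
```

```text
tips
 [[0.5003 0.0467 0.084 ]
 [0.494  0.3095 0.052 ]
 [0.6087 0.2286 0.052 ]
 [0.3693 0.2221 0.052 ]]
blue (array([0.4925, 0.3071]), 0.0372) [492.3 305.9] [67.7 70.1]
yellow (array([0.6063, 0.2272]), 0.0376) [605.9 226.7] [66.8 70.8]
red (array([0.3691, 0.2215]), 0.0358) [370.9 221.1] [59.4 67.5]
gauge foot [0.5005 0.0466] 0.045116327702999115 0.01406049000184701
```

Call:
play_rows:
  motion:
    - {"dx":0.009,"dy":-0.0414,"dz":-0.0075,"wx":0,"wy":0,"wz":0,"fingers":1}
    - {"dx":0.009,"dy":-0.0414,"dz":-0.0075,"wx":0,"wy":0,"wz":0,"fingers":1}
    - {"dx":0.009,"dy":-0.0414,"dz":-0.0075,"wx":0,"wy":0,"wz":0,"fingers":1}
    - {"dx":0.009,"dy":-0.0414,"dz":-0.0075,"wx":0,"wy":0,"wz":0,"fingers":1}
    - {"dx":0.009,"dy":-0.0414,"dz":-0.0075,"wx":0,"wy":0,"wz":0,"fingers":1}
    - {"dx":0.009,"dy":-0.0414,"dz":-0.0075,"wx":0,"wy":0,"wz":0,"fingers":1}
    - {"dx":0,"dy":0,"dz":0,"wx":0,"wy":0,"wz":0,"fingers":1}
    - {"dx":0,"dy":0,"dz":0,"wx":0,"wy":0,"wz":0,"fingers":1}

```text
time_s: 2.25
position: [0.5336, -0.1633, 0.1895]
orientation: [0.222, 0.975, 0.001, -0.001]
ft_force: [-0.6, 0.1, -0.5]
gripper_width: 0.999
```

```bash
python3 w.py r1
python3 - <<'E'
from h import *
z=np.load('pics/r1.npz');c=dict(bot.calibration('wrist'));c['R']=z['R'];c['t']=z['t'];P=cloud(c,z['d'])
rr=np.hypot(P[...,0]-.538,P[...,1]+.168)
q=P[(rr<.045)&(abs(P[...,2]-.024)<.003)]
r=cv2.minEnclosingCircle(np.float32(q[:,:2]));print('ring top',np.round(r[0],4),r[1],np.median(q[:,2]),len(q),q[:,:2].mean(0))
d=np.hypot(*(q[:,:2]-np.array(r[0])).T);print('bore r~',np.percentile(d,[0,2,5,50,98]).round(4))
m=((rr<.06)&(abs(P[...,2]-.024)<.003)).astype(np.uint8)
k=max(cv2.findContours(m,cv2.RETR_EXTERNAL,cv2.CHAIN_APPROX_NONE)[0],key=cv2.contourArea).reshape(-1,2)
w=ray(c,k,.024)[:,:2];e=cv2.fitEllipse(np.float32(w*1000));print(np.round(e[0],1),np.round(e[1],1))
E
```

```text
2.25 [ 0.53364773 -0.16333378  0.18951798] [-0.56  0.11 -0.52] [-0.43  0.44 -0.33  0.8   0.    0.02]
ring top [ 0.5378 -0.1688] 0.027996143326163292 0.023849190836486497 2131 [ 0.53655533 -0.16842691]
bore r~ [0.0118 0.0125 0.0132 0.0212 0.0275]
[ 537.2 -168.7] [53.9 54.6]
```

View pics/r1.png

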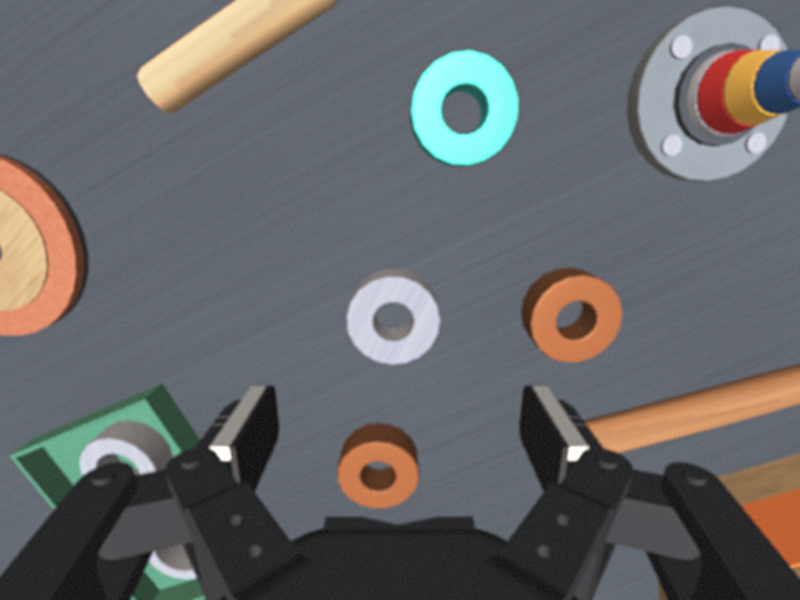

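The lone grey ring is centred at (393,320) with the look-alikes well clear: brown (573,315) and (378,467), turquoise (464,107). The bore looks about 24 to 25 mm, so blue is expected. I'll check the real fingertip height before descending.

Run:
```python
from h import *
z=np.load('pics/r1.npz');c=dict(bot.calibration('wrist'));c['R']=z['R'];c['t']=z['t'];P=cloud(c,z['d'])
p=np.array([.53365,-.16333,.18952])
ty=np.array([.433,.901,0]);tx=np.array([-.901,.433,0])
Q=P-p; q=np.stack([Q@tx,Q@ty,-Q[...,2]],-1)
for n,s in dict(L=np.s_[240:330,130:180],R=np.s_[240:330,333:385]).items():
    f=q[s].reshape(-1,3); f=f[(f[:,2]<.1)&(f[:,2]>0)]
    print(n,len(f),'z pct',np.percentile(f[:,2],[50,90,98,100]).round(4)); g=f[f[:,2]>np.percentile(f[:,2],80)]; print(g.min(0).round(4),g.max(0).round(4))
print(bot.tip_extent)
```

```text
L 2524 z pct [0.0322 0.0507 0.0568 0.0604]
[-0.0116 -0.0565  0.0456] [ 0.0112 -0.0426  0.0604]
R 2664 z pct [0.0309 0.0503 0.0562 0.0599]
[-0.0117  0.042   0.0446] [0.0111 0.056  0.0599]
0.0726
```

Call:
play_rows:
  motion:
    - {"dx":0.0041,"dy":-0.0045,"dz":-0.03,"wx":0,"wy":0,"wz":0,"fingers":1}
    - {"dx":0,"dy":0,"dz":-0.03,"wx":0,"wy":0,"wz":0,"fingers":1}
    - {"dx":0,"dy":0,"dz":-0.0295,"wx":0,"wy":0,"wz":0,"fingers":1}
    - {"dx":0,"dy":0,"dz":0,"wx":0,"wy":0,"wz":0,"fingers":1}
    - {"dx":0,"dy":0,"dz":0,"wx":0,"wy":0,"wz":0,"fingers":1}
    - {"dx":0,"dy":0,"dz":0,"wx":0,"wy":0,"wz":0,"fingers":1}

```text
time_s: 2.9
position: [0.5393, -0.168, 0.1024]
orientation: [0.221, 0.975, -0.0, 0.001]
ft_force: [-0.4, -0.2, 1.1]
gripper_width: 1.0
```

Call:
play_rows:
  motion:
    - {"dx":0,"dy":0,"dz":-0.012,"wx":0,"wy":0,"wz":0,"fingers":1}
    - {"dx":0,"dy":0,"dz":-0.012,"wx":0,"wy":0,"wz":0,"fingers":1}
    - {"dx":0,"dy":0,"dz":-0.007,"wx":0,"wy":0,"wz":0,"fingers":1}
    - {"dx":0,"dy":0,"dz":0,"wx":0,"wy":0,"wz":0,"fingers":1}
    - {"dx":0,"dy":0,"dz":0,"wx":0,"wy":0,"wz":0,"fingers":1}

```text
time_s: 3.4
position: [0.5379, -0.1685, 0.0692]
orientation: [0.222, 0.975, 0.0, -0.0]
ft_force: [0.3, 0.3, 0.6]
gripper_width: 1.002
```

Run:
```python
from h import *
for i in range(3):
    c,p,d=shot('wrist'); s=bot.read_state(); print(s['position'].round(4),s['ft_force'].round(2))
P=cloud(c,d);rr=np.hypot(P[...,0]-.538,P[...,1]+.168)
q=P[(rr<.034)&(abs(P[...,2]-.024)<.003)]
r=cv2.minEnclosingCircle(np.float32(q[:,:2]));print('ring top',np.round(r[0],4),r[1],np.median(q[:,2]),len(q))
```

```text
[ 0.5382 -0.1686  0.0695] [ 0.29  1.   -0.16]
[ 0.5384 -0.1687  0.0697] [ 0.08 -0.44  0.74]
[ 0.5385 -0.1687  0.0698] [-0.21 -0.02 -0.43]
ring top [ 0.5375 -0.1696] 0.028157170861959457 0.023871198606178846 6841
```

Call:
play_rows:
  motion:
    - {"dx":0,"dy":0,"dz":0,"wx":0,"wy":0,"wz":0,"fingers":0.8}
    - {"dx":0,"dy":0,"dz":0,"wx":0,"wy":0,"wz":0,"fingers":0.6}
    - {"dx":0,"dy":0,"dz":0,"wx":0,"wy":0,"wz":0,"fingers":0.4}
    - {"dx":0,"dy":0,"dz":0,"wx":0,"wy":0,"wz":0,"fingers":0.3}
    - {"dx":0,"dy":0,"dz":0,"wx":0,"wy":0,"wz":0,"fingers":0.3}
    - {"dx":0,"dy":0,"dz":0,"wx":0,"wy":0,"wz":0,"fingers":0.3}
  force: 40

```text
time_s: 4.15
position: [0.5383, -0.1689, 0.0703]
orientation: [0.222, 0.975, -0.001, 0.0]
ft_force: [-2.2, -2.0, 5.7]
gripper_width: 0.645
```

Call:
play_rows:
  motion:
    - {"dx":0,"dy":0,"dz":0.005,"wx":0,"wy":0,"wz":0,"fingers":0.3}
    - {"dx":0,"dy":0,"dz":0.025,"wx":0,"wy":0,"wz":0,"fingers":0.3}
    - {"dx":0,"dy":0,"dz":0.035,"wx":0,"wy":0,"wz":0,"fingers":0.3}
    - {"dx":0,"dy":0,"dz":0.035,"wx":0,"wy":0,"wz":0,"fingers":0.3}
    - {"dx":0,"dy":0,"dz":0.02,"wx":0,"wy":0,"wz":0,"fingers":0.3}
    - {"dx":0,"dy":0,"dz":0,"wx":0,"wy":0,"wz":0,"fingers":0.3}
    - {"dx":0,"dy":0,"dz":0,"wx":0,"wy":0,"wz":0,"fingers":0.3}

```text
time_s: 4.85
position: [0.5378, -0.1682, 0.1889]
orientation: [0.222, 0.975, 0.0, -0.0]
ft_force: [-0.5, -0.5, -4.0]
gripper_width: 0.643
```

```bash
python3 w.py h1
```

```text
4.85 [ 0.53781224 -0.16822717  0.18891094] [-0.47 -0.5  -4.04] [-0.43  0.45 -0.32  0.8   0.    0.01]
```

View pics/h1.png

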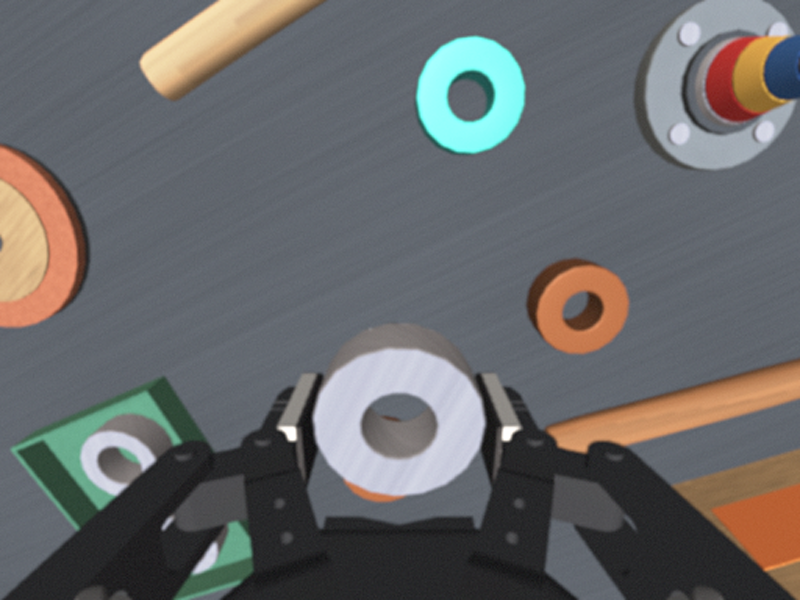

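The ring is held between the fingers, with its top face centred at about (399,421). Next I'll measure its centre and tilt relative to the TCP.

```bash
cat > held.py <<'E'
from h import *
def held(c,d,p):
    P=cloud(c,d); rr=np.hypot(P[...,0]-p[0],P[...,1]-p[1])
    m=(rr<.034)&(P[...,2]<p[2]-.035)&(P[...,2]>p[2]-.056); z=np.median(P[m][:,2]); m&=abs(P[...,2]-z)<.003
    mm=cv2.morphologyEx(m.astype(np.uint8),cv2.MORPH_OPEN,np.ones((5,5)))
    k=max(cv2.findContours(mm,cv2.RETR_EXTERNAL,cv2.CHAIN_APPROX_NONE)[0],key=cv2.contourArea)
    q=P[m]; A=np.c_[q[:,:2]-p[:2],np.ones(len(q))]; f=np.linalg.lstsq(A,q[:,2],rcond=None)[0]
    w=ray(c,k.reshape(-1,2),z)[:,:2]; r=cv2.minEnclosingCircle(np.float32(w)); e=cv2.fitEllipse(np.float32(w*1000))
    # bore (inner contour)
    cs,h=cv2.findContours(mm,cv2.RETR_CCOMP,cv2.CHAIN_APPROX_NONE); b=None
    i=[j for j in range(len(cs)) if h[0][j][3]>=0]
    if i:
        b=cv2.fitEllipse(np.float32(ray(c,cs[max(i,key=lambda j:cv2.contourArea(cs[j]))].reshape(-1,2),z)[:,:2]*1000))
    print('top z',z.round(4),'rel TCP z',(z-p[2]).round(4),'tilt',f[:2].round(3)); print('circle',np.round(r[0],4),r[1],'ell',np.round(e[0],1),np.round(e[1],1)); print('bore',b and (np.round(b[0],1),np.round(b[1],1)))
    print('rel',np.round(np.array(r[0])-p[:2],4))
if __name__=='__main__':
    z=np.load('pics/h1.npz');c=dict(bot.calibration('wrist'));c['R']=z['R'];c['t']=z['t'];held(c,z['d'],np.array([.5378,-.1682,.1889]))
    P=cloud(c,z['d'])
    X=np.array([.5004,.0467]);rr=np.hypot(P[...,0]-X[0],P[...,1]-X[1]);q=P[(rr<.06)&(P[...,2]>.008)&(P[...,2]<.02)]
    r=cv2.minEnclosingCircle(np.float32(q[:,:2]));print('gauge foot',np.round(r[0],4),r[1])
E
python3 held.py
```

```text
top z 0.1424 rel TCP z -0.0465 tilt [0.001 0.001]
circle [ 0.5373 -0.1686] 0.02891085483133793 ell [ 536.5 -168. ] [54.5 55. ]
bore (array([ 536.4, -167.8]), array([23.7, 23.8]))
rel [-0.0005 -0.0004]
gauge foot [0.5009 0.0455] 0.04583383724093437
```

Call:
play_rows:
  motion:
    - {"dx":-0.0074,"dy":0.043,"dz":0,"wx":0,"wy":0,"wz":0,"fingers":0.3}
    - {"dx":-0.0074,"dy":0.043,"dz":0,"wx":0,"wy":0,"wz":0,"fingers":0.3}
    - {"dx":-0.0074,"dy":0.043,"dz":0,"wx":0,"wy":0,"wz":0,"fingers":0.3}
    - {"dx":-0.0074,"dy":0.043,"dz":0,"wx":0,"wy":0,"wz":0,"fingers":0.3}
    - {"dx":-0.0074,"dy":0.043,"dz":0,"wx":0,"wy":0,"wz":0,"fingers":0.3}
    - {"dx":0,"dy":0,"dz":0,"wx":0,"wy":0,"wz":0,"fingers":0.3}
    - {"dx":0,"dy":0,"dz":0,"wx":0,"wy":0,"wz":0,"fingers":0.3}
    - {"dx":0,"dy":0,"dz":0,"wx":0,"wy":0,"wz":0,"fingers":0.3}

```text
time_s: 5.7
position: [0.5009, 0.0459, 0.1886]
orientation: [0.222, 0.975, -0.0, -0.001]
ft_force: [0.5, -0.6, -4.2]
gripper_width: 0.639
```

```bash
python3 w.py k1
python3 - <<'E'
from held import *
s=bot.read_state();p=s['position']
z=np.load('pics/k1.npz');c=dict(bot.calibration('wrist'));c['R']=z['R'];c['t']=z['t'];held(c,z['d'],p);P=cloud(c,z['d'])
X=np.array([.5004,.0467]);rr=np.hypot(P[...,0]-X[0],P[...,1]-X[1]);q=P[(rr<.06)&(P[...,2]>.009)&(P[...,2]<.018)];print(len(q))
# least-squares circle on the outer rim (per-angle max radius)
a=np.degrees(np.arctan2(q[:,1]-X[1],q[:,0]-X[0]));rim=[]
for b in range(-180,180,5):
    m=(a>=b)&(a<b+5)
    if m.sum()>5:
        g=q[m];i=np.argmax(np.hypot(*(g[:,:2]-X).T));rim.append(g[i,:2])
rim=np.array(rim);from scipy.optimize import least_squares
f=least_squares(lambda x:np.hypot(rim[:,0]-x[0],rim[:,1]-x[1])-.045,X,loss='soft_l1',f_scale=.0005);print('foot',f.x,len(rim))
E
```

```text
5.7 [0.50092833 0.04592846 0.18856059] [ 0.47 -0.61 -4.25] [-0.06  0.35 -0.48  0.74 -0.    0.39]
top z 0.1421 rel TCP z -0.0467 tilt [0. 0.]
circle [0.4999 0.0456] 0.028655344620347023 ell [499.7  46.1] [54.6 54.7]
bore (array([499.4,  46.3]), array([23.3, 24. ]))
rel [-0.0013  0.    ]
3213
foot [0.50067856 0.04582424] 51
```

View pics/k1.png

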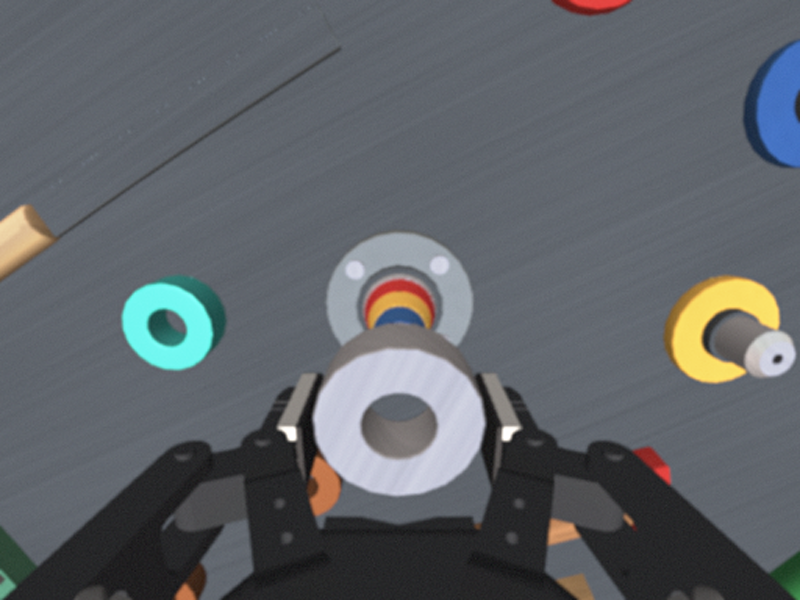

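The gauge foot's centre column (400) lines up with the ring's bore (399). I'll correct about 1 mm in x and come down to just above the nose.

Call:
play_rows:
  motion:
    - {"dx":0.0008,"dy":0.0002,"dz":-0.007,"wx":0,"wy":0,"wz":0,"fingers":0.3}
    - {"dx":0,"dy":0,"dz":-0.007,"wx":0,"wy":0,"wz":0,"fingers":0.3}
    - {"dx":0,"dy":0,"dz":-0.007,"wx":0,"wy":0,"wz":0,"fingers":0.3}
    - {"dx":0,"dy":0,"dz":-0.007,"wx":0,"wy":0,"wz":0,"fingers":0.3}
    - {"dx":0,"dy":0,"dz":-0.002,"wx":0,"wy":0,"wz":0,"fingers":0.3}
    - {"dx":0,"dy":0,"dz":-0.002,"wx":0,"wy":0,"wz":0,"fingers":0.3}
    - {"dx":0,"dy":0,"dz":-0.002,"wx":0,"wy":0,"wz":0,"fingers":0.3}
    - {"dx":0,"dy":0,"dz":-0.002,"wx":0,"wy":0,"wz":0,"fingers":0.3}
    - {"dx":0,"dy":0,"dz":-0.002,"wx":0,"wy":0,"wz":0,"fingers":0.3}
    - {"dx":0,"dy":0,"dz":-0.002,"wx":0,"wy":0,"wz":0,"fingers":0.3}
    - {"dx":0,"dy":0,"dz":0,"wx":0,"wy":0,"wz":0,"fingers":0.3}

```text
time_s: 6.85
position: [0.5019, 0.0467, 0.1494]
orientation: [0.222, 0.975, -0.0, -0.0]
ft_force: [0.3, -0.6, -4.3]
gripper_width: 0.644
```

```bash
python3 w.py k2
python3 - <<'E'
from held import *
s=bot.read_state();p=s['position']
z=np.load('pics/k2.npz');c=dict(bot.calibration('wrist'));c['R']=z['R'];c['t']=z['t'];held(c,z['d'],p)
P=cloud(c,z['d']);q=P[(np.hypot(P[...,0]-p[0],P[...,1]-p[1])<.011)&(P[...,2]>.076)&(P[...,2]<.092)]
print('nose pts',len(q), q.mean(0) if len(q) else '')
a=z['p'];cv2.imwrite('pics/k2c.png',cv2.resize(a[200:330,170:340],None,fx=4,fy=4,interpolation=cv2.INTER_CUBIC))
E
```

```text
6.85 [0.50188395 0.04671549 0.14936007] [ 0.35 -0.56 -4.25] [-0.05  0.41 -0.52  0.64  0.    0.39]
top z 0.1029 rel TCP z -0.0466 tilt [ 0.002 -0.001]
circle [0.5012 0.0466] 0.02876748889684677 ell [500.6  46.8] [54.7 55. ]
bore (array([500.3,  46.9]), array([23.9, 24.8]))
rel [-0.0007 -0.0001]
nose pts 216 [0.50313007 0.04511588 0.08313447]
```

View pics/k2c.png

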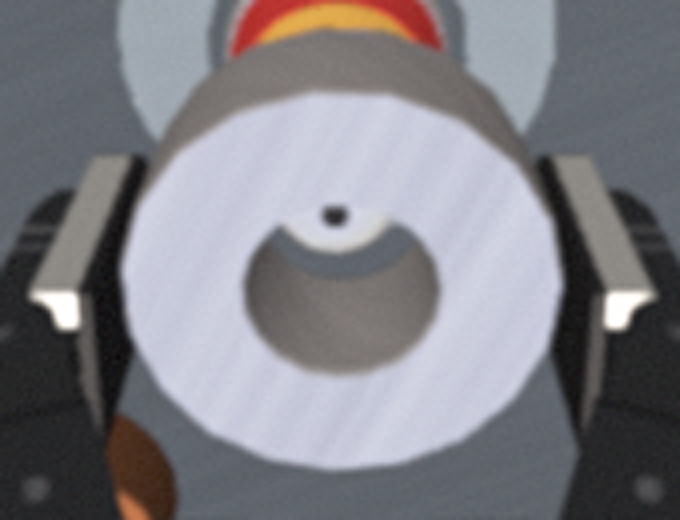

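The nose's dark hole shows at crop (335,215), picture (253.4,253.4), inside the bore. I'll compare axes.

Run:
```python
from h import *
z=np.load('pics/k2.npz');c=dict(bot.calibration('wrist'));c['R']=z['R'];c['t']=z['t']
print(ray(c,[(253.4,253.4)],.084), ray(c,[(170+341/4-.4,200+288/4-.4)],.1027))
```

```text
[[0.500711   0.04588708 0.084     ]] [[0.50073873 0.04679225 0.1027    ]]
```

Call:
play_rows:
  motion:
    - {"dx":0,"dy":-0.0008,"dz":-0.0015,"wx":0,"wy":0,"wz":0,"fingers":0.3}
    - {"dx":0,"dy":0,"dz":-0.002,"wx":0,"wy":0,"wz":0,"fingers":0.3}
    - {"dx":0,"dy":0,"dz":-0.002,"wx":0,"wy":0,"wz":0,"fingers":0.3}
    - {"dx":0,"dy":0,"dz":-0.002,"wx":0,"wy":0,"wz":0,"fingers":0.3}
    - {"dx":0,"dy":0,"dz":-0.002,"wx":0,"wy":0,"wz":0,"fingers":0.3}
    - {"dx":0,"dy":0,"dz":0,"wx":0,"wy":0,"wz":0,"fingers":0.3}

```text
time_s: 7.5
position: [0.5018, 0.0459, 0.1397]
orientation: [0.222, 0.975, -0.0, -0.0]
ft_force: [-0.2, -0.9, -3.5]
gripper_width: 0.644
```

Call:
play_rows:
  motion:
    - {"dx":0,"dy":0,"dz":-0.001,"wx":0,"wy":0,"wz":0,"fingers":0.3}
    - {"dx":0,"dy":0,"dz":-0.001,"wx":0,"wy":0,"wz":0,"fingers":0.3}
    - {"dx":0,"dy":0,"dz":0,"wx":0,"wy":0,"wz":0,"fingers":0.3}

```text
time_s: 7.8
position: [0.5019, 0.0459, 0.138]
orientation: [0.222, 0.975, -0.0, -0.0]
ft_force: [0.2, 0.0, -3.4]
gripper_width: 0.644
```

Call:
play_rows:
  motion:
    - {"dx":0,"dy":0,"dz":-0.001,"wx":0,"wy":0,"wz":0,"fingers":0.3}
    - {"dx":0,"dy":0,"dz":0,"wx":0,"wy":0,"wz":0,"fingers":0.3}

```text
time_s: 8.0
position: [0.5018, 0.0459, 0.137]
orientation: [0.222, 0.975, 0.0, -0.0]
ft_force: [-0.9, 0.2, -3.7]
gripper_width: 0.645
```

Call:
play_rows:
  motion:
    - {"dx":0,"dy":0,"dz":-0.001,"wx":0,"wy":0,"wz":0,"fingers":0.3}
    - {"dx":0,"dy":0,"dz":-0.0005,"wx":0,"wy":0,"wz":0,"fingers":0.3}
    - {"dx":0,"dy":0,"dz":0,"wx":0,"wy":0,"wz":0,"fingers":0.3}

```text
time_s: 8.3
position: [0.5016, 0.046, 0.1354]
orientation: [0.222, 0.975, -0.0, -0.0]
ft_force: [-2.2, 0.5, -1.7]
gripper_width: 0.646
```

Call:
play_rows:
  motion:
    - {"dx":0,"dy":0,"dz":-0.0005,"wx":0,"wy":0,"wz":0,"fingers":0.3}
    - {"dx":0,"dy":0,"dz":0,"wx":0,"wy":0,"wz":0,"fingers":0.3}

```text
time_s: 8.5
position: [0.5016, 0.046, 0.135]
orientation: [0.222, 0.975, -0.0, -0.0]
ft_force: [-4.2, 1.0, -1.6]
gripper_width: 0.648
```

Call:
play_rows:
  motion:
    - {"dx":0,"dy":0,"dz":-0.0005,"wx":0,"wy":0,"wz":0,"fingers":0.3}
    - {"dx":0,"dy":0,"dz":0,"wx":0,"wy":0,"wz":0,"fingers":0.3}

```text
time_s: 8.7
position: [0.5016, 0.0459, 0.1345]
orientation: [0.222, 0.975, -0.0, -0.0]
ft_force: [-3.5, 0.2, -0.2]
gripper_width: 0.642
```

The cone pushes the ring towards −x, so I ease that way before pressing further.

Call:
play_rows:
  motion:
    - {"dx":-0.0004,"dy":0,"dz":0,"wx":0,"wy":0,"wz":0,"fingers":0.3}
    - {"dx":0,"dy":0,"dz":0,"wx":0,"wy":0,"wz":0,"fingers":0.3}

```text
time_s: 8.9
position: [0.5016, 0.046, 0.1346]
orientation: [0.222, 0.975, 0.0, -0.0]
ft_force: [-3.4, 0.3, 0.3]
gripper_width: 0.643
```

Call:
play_rows:
  motion:
    - {"dx":-0.0002,"dy":0,"dz":-0.0005,"wx":0,"wy":0,"wz":0,"fingers":0.3}
    - {"dx":0,"dy":0,"dz":0,"wx":0,"wy":0,"wz":0,"fingers":0.3}

```text
time_s: 9.1
position: [0.5014, 0.0459, 0.1341]
orientation: [0.222, 0.975, 0.0, 0.0]
ft_force: [-3.0, 1.5, -0.0]
gripper_width: 0.645
```

Call:
play_rows:
  motion:
    - {"dx":-0.0005,"dy":0.0002,"dz":-0.0005,"wx":0,"wy":0,"wz":0,"fingers":0.3}
    - {"dx":0,"dy":0,"dz":0,"wx":0,"wy":0,"wz":0,"fingers":0.3}

```text
time_s: 9.3
position: [0.5011, 0.046, 0.1336]
orientation: [0.222, 0.975, -0.0, 0.0]
ft_force: [-2.9, 0.7, -0.0]
gripper_width: 0.644
```

Call:
play_rows:
  motion:
    - {"dx":0,"dy":0,"dz":-0.0005,"wx":0,"wy":0,"wz":0,"fingers":0.3}
    - {"dx":0,"dy":0,"dz":0,"wx":0,"wy":0,"wz":0,"fingers":0.3}

```text
time_s: 9.5
position: [0.5011, 0.0461, 0.1331]
orientation: [0.222, 0.975, 0.0, 0.0]
ft_force: [-2.7, 1.1, -0.6]
gripper_width: 0.649
```

Call:
play_rows:
  motion:
    - {"dx":-0.0006,"dy":0.0002,"dz":-0.0005,"wx":0,"wy":0,"wz":0,"fingers":0.3}
    - {"dx":0,"dy":0,"dz":0,"wx":0,"wy":0,"wz":0,"fingers":0.3}

```text
time_s: 9.7
position: [0.5008, 0.0461, 0.1327]
orientation: [0.222, 0.975, -0.0, 0.001]
ft_force: [-0.9, -0.4, -0.1]
gripper_width: 0.642
```

Call:
play_rows:
  motion:
    - {"dx":0,"dy":0,"dz":-0.0005,"wx":0,"wy":0,"wz":0,"fingers":0.3}
    - {"dx":0,"dy":0,"dz":0,"wx":0,"wy":0,"wz":0,"fingers":0.3}

```text
time_s: 9.9
position: [0.5008, 0.0461, 0.1324]
orientation: [0.222, 0.975, -0.0, 0.001]
ft_force: [-2.2, -0.1, 2.8]
gripper_width: 0.643
```

```bash
python3 w.py k3
python3 - <<'E'
from held import *
s=bot.read_state();p=s['position']
z=np.load('pics/k3.npz');c=dict(bot.calibration('wrist'));c['R']=z['R'];c['t']=z['t'];held(c,z['d'],p)
E
```

```text
9.9 [0.50080884 0.04614789 0.13241088] [-2.24 -0.06  2.83] [-0.05  0.43 -0.54  0.6  -0.    0.39]
top z 0.0859 rel TCP z -0.0465 tilt [-0.     0.002]
circle [0.5    0.0461] 0.028439819812774658 ell [499.8  46.1] [54.6 54.9]
bore (array([499.6,  46.2]), array([23.4, 24.3]))
rel [-0.0008 -0.0001]
```

Call:
play_rows:
  motion:
    - {"dx":-0.0003,"dy":0,"dz":-0.0003,"wx":0,"wy":0,"wz":0,"fingers":0.3}
    - {"dx":0,"dy":0,"dz":0,"wx":0,"wy":0,"wz":0,"fingers":0.3}

```text
time_s: 10.15
position: [0.5007, 0.0462, 0.1323]
orientation: [0.222, 0.975, 0.0, 0.001]
ft_force: [-1.2, -1.0, 4.5]
gripper_width: 0.649
```

Call:
play_rows:
  motion:
    - {"dx":0,"dy":0,"dz":-0.0001,"wx":0,"wy":0,"wz":0,"fingers":0.3}
    - {"dx":0,"dy":0,"dz":0,"wx":0,"wy":0,"wz":0,"fingers":0.3}

```text
time_s: 10.35
position: [0.5008, 0.0461, 0.1323]
orientation: [0.222, 0.975, 0.0, 0.001]
ft_force: [-1.3, -0.6, 5.2]
gripper_width: 0.642
```

Call:
play_rows:
  motion:
    - {"dx":0,"dy":0,"dz":-0.0001,"wx":0,"wy":0,"wz":0,"fingers":0.3}
    - {"dx":0,"dy":0,"dz":0,"wx":0,"wy":0,"wz":0,"fingers":0.3}
    - {"dx":0,"dy":0,"dz":0,"wx":0,"wy":0,"wz":0,"fingers":0.3}
    - {"dx":0,"dy":0,"dz":0,"wx":0,"wy":0,"wz":0,"fingers":0.3}
    - {"dx":0,"dy":0,"dz":0,"wx":0,"wy":0,"wz":0,"fingers":0.3}
    - {"dx":0,"dy":0,"dz":0,"wx":0,"wy":0,"wz":0,"fingers":0.3}

```text
time_s: 10.95
position: [0.5008, 0.0461, 0.1322]
orientation: [0.222, 0.975, 0.0, 0.001]
ft_force: [-1.4, -0.5, 8.0]
gripper_width: 0.641
```

Run:
```python
from h import *
o=[]
for n in('side','scene'):
    c,p,d=shot(n);u,v=proj(c,[.5005,.046,.05])[0].astype(int);print(n,u,v)
    o.append(cv2.resize(p[v-30:v+30,u-40:u+40],None,fx=5,fy=5,interpolation=cv2.INTER_CUBIC))
cv2.imwrite('pics/band.png',np.hstack(o))
s=bot.read_state();print(s['position'],s['ft_force'])
```

```text
side 216 187
scene 267 178
[0.50073671 0.04615031 0.13223111] [-1.40786673 -0.7501537   6.97159914]
```

View pics/band.png

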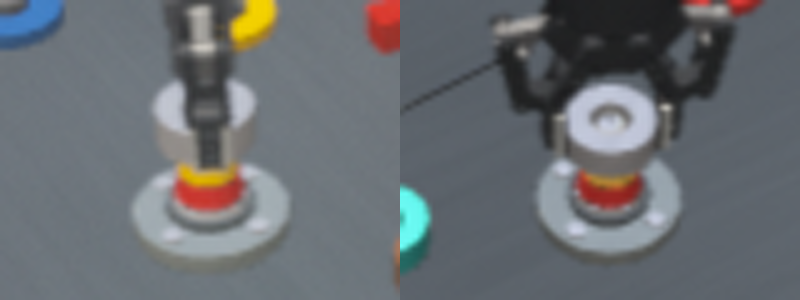

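In both views the ring sits level with yellow and red bare below it, so its lower edge is above 56 mm. The measured underside is about 61.7 mm under about 11 N and it moves no further, and the bore is about 24 mm, so the band is **blue**. Drawing it off.

Call:
play_rows:
  motion:
    - {"dx":0,"dy":0,"dz":0.0015,"wx":0,"wy":0,"wz":0,"fingers":0.3}
    - {"dx":0,"dy":0,"dz":0.002,"wx":0,"wy":0,"wz":0,"fingers":0.3}
    - {"dx":0,"dy":0,"dz":0.003,"wx":0,"wy":0,"wz":0,"fingers":0.3}
    - {"dx":0,"dy":0,"dz":0.006,"wx":0,"wy":0,"wz":0,"fingers":0.3}
    - {"dx":0,"dy":0,"dz":0.01,"wx":0,"wy":0,"wz":0,"fingers":0.3}
    - {"dx":0,"dy":0,"dz":0.015,"wx":0,"wy":0,"wz":0,"fingers":0.3}
    - {"dx":0,"dy":0,"dz":0,"wx":0,"wy":0,"wz":0,"fingers":0.3}

```text
time_s: 11.75
position: [0.5014, 0.0463, 0.1712]
orientation: [0.222, 0.975, 0.0, 0.002]
ft_force: [0.0, -0.3, -4.5]
gripper_width: 0.643
```

Call:
play_rows:
  motion:
    - {"dx":-0.001,"dy":0.0374,"dz":0,"wx":0,"wy":0,"wz":0,"fingers":0.3}
    - {"dx":-0.001,"dy":0.0374,"dz":0,"wx":0,"wy":0,"wz":0,"fingers":0.3}
    - {"dx":-0.001,"dy":0.0374,"dz":0,"wx":0,"wy":0,"wz":0,"fingers":0.3}
    - {"dx":-0.001,"dy":0.0374,"dz":0,"wx":0,"wy":0,"wz":0,"fingers":0.3}
    - {"dx":-0.001,"dy":0.0374,"dz":0,"wx":0,"wy":0,"wz":0,"fingers":0.3}
    - {"dx":-0.001,"dy":0.0374,"dz":0,"wx":0,"wy":0,"wz":0,"fingers":0.3}
    - {"dx":-0.001,"dy":0.0374,"dz":0,"wx":0,"wy":0,"wz":0,"fingers":0.3}
    - {"dx":0,"dy":0,"dz":0,"wx":0,"wy":0,"wz":0,"fingers":0.3}
    - {"dx":0,"dy":0,"dz":-0.02,"wx":0,"wy":0,"wz":0,"fingers":0.3}
    - {"dx":0,"dy":0,"dz":-0.012,"wx":0,"wy":0,"wz":0,"fingers":0.3}
    - {"dx":0,"dy":0,"dz":0,"wx":0,"wy":0,"wz":0,"fingers":0.3}
    - {"dx":0,"dy":0,"dz":0,"wx":0,"wy":0,"wz":0,"fingers":0.3}

```text
time_s: 12.95
position: [0.4928, 0.3074, 0.1367]
orientation: [0.222, 0.975, -0.0, -0.001]
ft_force: [-0.3, -0.1, -3.3]
gripper_width: 0.644
```

```bash
python3 w.py a1
python3 - <<'E'
from held import *
s=bot.read_state();p=s['position']
z=np.load('pics/a1.npz');c=dict(bot.calibration('wrist'));c['R']=z['R'];c['t']=z['t'];held(c,z['d'],p)
P=cloud(c,z['d']);X=np.array([.4935,.308]);rr=np.hypot(P[...,0]-X[0],P[...,1]-X[1])
h=cv2.cvtColor(z['p'],cv2.COLOR_BGR2HSV);m=(h[...,0]>100)&(h[...,0]<125)&(h[...,1]>120)&(rr<.05)
q=P[m&(P[...,2]>.007)];print(len(q));a=np.degrees(np.arctan2(q[:,1]-X[1],q[:,0]-X[0]));rim=[]
for b in range(-180,180,5):
    g=q[(a>=b)&(a<b+5)]
    if len(g)>5: rim.append(g[np.argmax(np.hypot(*(g[:,:2]-X).T)),:2])
rim=np.array(rim);from scipy.optimize import least_squares
f=least_squares(lambda x:np.hypot(rim[:,0]-x[0],rim[:,1]-x[1])-.036,X,loss='soft_l1',f_scale=.0005);print('foot',f.x,len(rim))
q=P[(np.hypot(P[...,0]-p[0],P[...,1]-p[1])<.02)&(P[...,2]>.044)&(P[...,2]<.056)];print('tip',len(q),q.mean(0) if len(q) else '')
a=z['p'];cv2.imwrite('pics/a1c.png',cv2.resize(a[180:330,170:340],None,fx=4,fy=4,interpolation=cv2.INTER_CUBIC))
E
```

```text
12.95 [0.49278553 0.30741903 0.13674651] [-0.31 -0.09 -3.27] [ 0.43  0.54 -0.32  0.71 -0.    0.88]
top z 0.0902 rel TCP z -0.0471 tilt [ 0.002 -0.   ]
circle [0.4917 0.3071] 0.028651300817728043 ell [491.4 307.7] [54.5 54.8]
bore (array([491.6, 307.7]), array([23.6, 24.2]))
rel [-0.0016 -0.0006]
3041
foot [0.49422421 0.30932686] 47
tip 0
```

View pics/a1c.png

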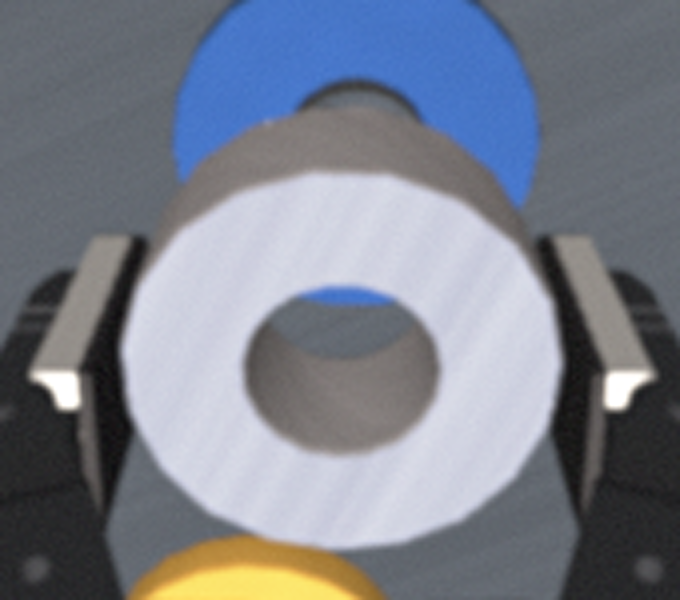

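The foot's centre column is about 357 against the ring's 342 (crop), so the ring must shift about 2 mm. I'll apply that, including the offset seen when it was seated on the gauge, and lower to just above the tip.

Call:
play_rows:
  motion:
    - {"dx":0.0018,"dy":0.0016,"dz":0,"wx":0,"wy":0,"wz":0,"fingers":0.3}
    - {"dx":0,"dy":0,"dz":-0.005,"wx":0,"wy":0,"wz":0,"fingers":0.3}
    - {"dx":0,"dy":0,"dz":-0.005,"wx":0,"wy":0,"wz":0,"fingers":0.3}
    - {"dx":0,"dy":0,"dz":0,"wx":0,"wy":0,"wz":0,"fingers":0.3}
    - {"dx":0,"dy":0,"dz":0,"wx":0,"wy":0,"wz":0,"fingers":0.3}

```text
time_s: 13.5
position: [0.4946, 0.3096, 0.1268]
orientation: [0.222, 0.975, -0.0, -0.0]
ft_force: [-0.8, -0.4, -3.6]
gripper_width: 0.644
```

```bash
python3 w.py a2
python3 - <<'E'
from held import *
s=bot.read_state();p=s['position']
z=np.load('pics/a2.npz');c=dict(bot.calibration('wrist'));c['R']=z['R'];c['t']=z['t'];held(c,z['d'],p)
P=cloud(c,z['d']);m=(np.hypot(P[...,0]-p[0],P[...,1]-p[1])<.012)&(P[...,2]>.04)&(P[...,2]<.056);v,u=np.nonzero(m)
print('tip pts',len(u), (u.min(),u.max(),v.min(),v.max(),P[m].mean(0)) if len(u) else '')
a=z['p'];cv2.imwrite('pics/a2c.png',cv2.resize(a[180:330,170:340],None,fx=4,fy=4,interpolation=cv2.INTER_CUBIC))
E
```

```text
13.5 [0.49458669 0.30957011 0.12679337] [-0.81 -0.44 -3.59] [ 0.43  0.56 -0.32  0.69 -0.    0.88]
top z 0.0802 rel TCP z -0.0468 tilt [0.003 0.   ]
circle [0.4938 0.3093] 0.028447527438402176 ell [493.2 309.6] [54.4 54.8]
bore (array([492.9, 309.8]), array([23.8, 24.3]))
rel [-0.001  -0.0003]
tip pts 89 (np.int64(244), np.int64(265), np.int64(251), np.int64(257), array([0.49926067, 0.30674719, 0.05105819]))
```

View pics/a2c.png

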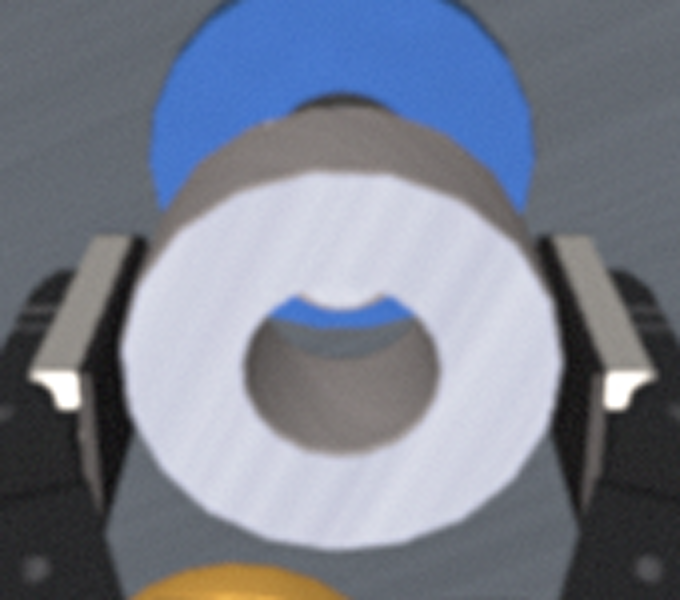

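Foot, tip and bore all share column 342, so the jaw direction is aligned. I'll check the other direction numerically.

Run:
```python
from h import *
from scipy.optimize import least_squares
for n in('a1','a2'):
    z=np.load(f'pics/{n}.npz');c=dict(bot.calibration('wrist'));c['R']=z['R'];c['t']=z['t']
    h=cv2.cvtColor(z['p'],cv2.COLOR_BGR2HSV);m=((h[...,0]>100)&(h[...,0]<125)&(h[...,1]>120)).astype(np.uint8)
    m[232:]=0
    k=max(cv2.findContours(m,cv2.RETR_EXTERNAL,cv2.CHAIN_APPROX_NONE)[0],key=cv2.contourArea).reshape(-1,2)
    w=ray(c,k,.012)[:,:2];X=np.array([.494,.309])
    for i in range(3):
        g=w[abs(np.hypot(*(w-X).T)-.036)<(.004,.002,.0015)[i]]
        f=least_squares(lambda x:np.hypot(*(g-x).T)-.036,X,loss='soft_l1',f_scale=.0003);X=f.x
    print(n,X.round(4),len(g),np.abs(f.fun).mean())
    if n=='a2': print('tip near edge',ray(c,[(255.1,257.1)],.052))
```

```text
a1 [0.4936 0.309 ] 145 0.0005510192816671188
a2 [0.4937 0.3095] 159 0.00067527496144046
tip near edge [[0.500925   0.30614869 0.052     ]]
```

Call:
play_rows:
  motion:
    - {"dx":0,"dy":0,"dz":-0.002,"wx":0,"wy":0,"wz":0,"fingers":0.3}
    - {"dx":0,"dy":0,"dz":-0.002,"wx":0,"wy":0,"wz":0,"fingers":0.3}
    - {"dx":0,"dy":0,"dz":-0.002,"wx":0,"wy":0,"wz":0,"fingers":0.3}
    - {"dx":0,"dy":0,"dz":0,"wx":0,"wy":0,"wz":0,"fingers":0.3}

```text
time_s: 13.95
position: [0.4946, 0.3096, 0.1207]
orientation: [0.222, 0.975, -0.0, -0.0]
ft_force: [-0.1, -0.7, -3.5]
gripper_width: 0.646
```

Call:
play_rows:
  motion:
    - {"dx":0,"dy":0,"dz":-0.0015,"wx":0,"wy":0,"wz":0,"fingers":0.3}
    - {"dx":0,"dy":0,"dz":-0.0015,"wx":0,"wy":0,"wz":0,"fingers":0.3}
    - {"dx":0,"dy":0,"dz":0,"wx":0,"wy":0,"wz":0,"fingers":0.3}

```text
time_s: 14.25
position: [0.4947, 0.3096, 0.1178]
orientation: [0.222, 0.975, -0.0, -0.0]
ft_force: [-0.5, 0.0, -4.2]
gripper_width: 0.645
```

Call:
play_rows:
  motion:
    - {"dx":0,"dy":0,"dz":-0.0015,"wx":0,"wy":0,"wz":0,"fingers":0.3}
    - {"dx":0,"dy":0,"dz":-0.0015,"wx":0,"wy":0,"wz":0,"fingers":0.3}
    - {"dx":0,"dy":0,"dz":0,"wx":0,"wy":0,"wz":0,"fingers":0.3}

```text
time_s: 14.55
position: [0.4947, 0.3096, 0.1148]
orientation: [0.222, 0.975, -0.0, -0.0]
ft_force: [-0.5, -0.2, -3.7]
gripper_width: 0.648
```

Call:
play_rows:
  motion:
    - {"dx":0,"dy":0,"dz":-0.002,"wx":0,"wy":0,"wz":0,"fingers":0.3}
    - {"dx":0,"dy":0,"dz":-0.002,"wx":0,"wy":0,"wz":0,"fingers":0.3}
    - {"dx":0,"dy":0,"dz":-0.002,"wx":0,"wy":0,"wz":0,"fingers":0.3}
    - {"dx":0,"dy":0,"dz":-0.002,"wx":0,"wy":0,"wz":0,"fingers":0.3}
    - {"dx":0,"dy":0,"dz":-0.002,"wx":0,"wy":0,"wz":0,"fingers":0.3}
    - {"dx":0,"dy":0,"dz":0,"wx":0,"wy":0,"wz":0,"fingers":0.3}

```text
time_s: 15.15
position: [0.4946, 0.3096, 0.1047]
orientation: [0.222, 0.975, -0.0, -0.0]
ft_force: [-0.1, -0.6, -4.0]
gripper_width: 0.646
```

Call:
play_rows:
  motion:
    - {"dx":0,"dy":0,"dz":-0.002,"wx":0,"wy":0,"wz":0,"fingers":0.3}
    - {"dx":0,"dy":0,"dz":-0.002,"wx":0,"wy":0,"wz":0,"fingers":0.3}
    - {"dx":0,"dy":0,"dz":-0.002,"wx":0,"wy":0,"wz":0,"fingers":0.3}
    - {"dx":0,"dy":0,"dz":-0.002,"wx":0,"wy":0,"wz":0,"fingers":0.3}
    - {"dx":0,"dy":0,"dz":-0.002,"wx":0,"wy":0,"wz":0,"fingers":0.3}
    - {"dx":0,"dy":0,"dz":0,"wx":0,"wy":0,"wz":0,"fingers":0.3}

```text
time_s: 15.75
position: [0.4946, 0.3096, 0.0947]
orientation: [0.222, 0.975, -0.0, -0.0]
ft_force: [-0.0, 0.8, -4.4]
gripper_width: 0.646
```

Call:
play_rows:
  motion:
    - {"dx":0,"dy":0,"dz":-0.001,"wx":0,"wy":0,"wz":0,"fingers":0.3}
    - {"dx":0,"dy":0,"dz":-0.001,"wx":0,"wy":0,"wz":0,"fingers":0.3}
    - {"dx":0,"dy":0,"dz":0,"wx":0,"wy":0,"wz":0,"fingers":0.3}

```text
time_s: 16.05
position: [0.4948, 0.3097, 0.093]
orientation: [0.222, 0.975, -0.0, -0.0]
ft_force: [-0.4, -0.2, -3.5]
gripper_width: 0.639
```

Underside about 22 mm, still free. I'll go on in half millimetres.

Call:
play_rows:
  motion:
    - {"dx":0,"dy":0,"dz":-0.0005,"wx":0,"wy":0,"wz":0,"fingers":0.3}
    - {"dx":0,"dy":0,"dz":-0.0005,"wx":0,"wy":0,"wz":0,"fingers":0.3}
    - {"dx":0,"dy":0,"dz":0,"wx":0,"wy":0,"wz":0,"fingers":0.3}

```text
time_s: 16.35
position: [0.4948, 0.3097, 0.092]
orientation: [0.222, 0.975, -0.0, -0.0]
ft_force: [0.1, -0.9, -3.8]
gripper_width: 0.643
```

Call:
play_rows:
  motion:
    - {"dx":0,"dy":0,"dz":-0.0005,"wx":0,"wy":0,"wz":0,"fingers":0.3}
    - {"dx":0,"dy":0,"dz":0,"wx":0,"wy":0,"wz":0,"fingers":0.3}

```text
time_s: 16.55
position: [0.4948, 0.3097, 0.0915]
orientation: [0.222, 0.975, -0.0, -0.0]
ft_force: [-0.3, 0.7, -3.5]
gripper_width: 0.643
```

Call:
play_rows:
  motion:
    - {"dx":0,"dy":0,"dz":-0.0005,"wx":0,"wy":0,"wz":0,"fingers":0.3}
    - {"dx":0,"dy":0,"dz":0,"wx":0,"wy":0,"wz":0,"fingers":0.3}

```text
time_s: 16.75
position: [0.4948, 0.3097, 0.091]
orientation: [0.222, 0.975, -0.0, -0.0]
ft_force: [-0.5, 0.2, -3.8]
gripper_width: 0.645
```

Call:
play_rows:
  motion:
    - {"dx":0,"dy":0,"dz":-0.0005,"wx":0,"wy":0,"wz":0,"fingers":0.3}
    - {"dx":0,"dy":0,"dz":0,"wx":0,"wy":0,"wz":0,"fingers":0.3}

```text
time_s: 16.95
position: [0.4948, 0.3097, 0.0905]
orientation: [0.222, 0.975, -0.0, -0.0]
ft_force: [-0.7, -0.2, -4.2]
gripper_width: 0.645
```

Call:
play_rows:
  motion:
    - {"dx":0,"dy":0,"dz":-0.0004,"wx":0,"wy":0,"wz":0,"fingers":0.3}
    - {"dx":0,"dy":0,"dz":0,"wx":0,"wy":0,"wz":0,"fingers":0.3}

```text
time_s: 17.15
position: [0.4948, 0.3097, 0.0903]
orientation: [0.222, 0.975, -0.0, 0.0]
ft_force: [-1.1, -0.6, -2.2]
gripper_width: 0.644
```

Call:
play_rows:
  motion:
    - {"dx":0,"dy":0,"dz":-0.0003,"wx":0,"wy":0,"wz":0,"fingers":0.3}
    - {"dx":0,"dy":0,"dz":0,"wx":0,"wy":0,"wz":0,"fingers":0.3}

```text
time_s: 17.35
position: [0.4949, 0.3097, 0.0903]
orientation: [0.222, 0.975, 0.0, 0.0]
ft_force: [-1.7, -1.1, 2.7]
gripper_width: 0.644
```

Call:
play_rows:
  motion:
    - {"dx":0,"dy":0,"dz":0,"wx":0,"wy":0,"wz":0,"fingers":0.68}
    - {"dx":0,"dy":0,"dz":0,"wx":0,"wy":0,"wz":0,"fingers":0.74}
    - {"dx":0,"dy":0,"dz":0,"wx":0,"wy":0,"wz":0,"fingers":0.85}
    - {"dx":0,"dy":0,"dz":0,"wx":0,"wy":0,"wz":0,"fingers":1}
    - {"dx":0,"dy":0,"dz":0,"wx":0,"wy":0,"wz":0,"fingers":1}
    - {"dx":0,"dy":0,"dz":0,"wx":0,"wy":0,"wz":0,"fingers":1}

```text
time_s: 17.95
position: [0.4949, 0.3097, 0.0899]
orientation: [0.222, 0.975, 0.0, -0.0]
ft_force: [-0.5, -0.6, -0.5]
gripper_width: 1.007
```

Call:
play_rows:
  motion:
    - {"dx":0,"dy":0,"dz":0.01,"wx":0,"wy":0,"wz":0,"fingers":1}
    - {"dx":0,"dy":0,"dz":0.02,"wx":0,"wy":0,"wz":0,"fingers":1}
    - {"dx":0,"dy":0,"dz":0.03,"wx":0,"wy":0,"wz":0,"fingers":1}
    - {"dx":0,"dy":0,"dz":0.03,"wx":0,"wy":0,"wz":0,"fingers":1}
    - {"dx":0,"dy":0,"dz":0.03,"wx":0,"wy":0,"wz":0,"fingers":1}
    - {"dx":0,"dy":0,"dz":0,"wx":0,"wy":0,"wz":0,"fingers":1}
    - {"dx":0,"dy":0,"dz":0,"wx":0,"wy":0,"wz":0,"fingers":1}
    - {"dx":0,"dy":0,"dz":0,"wx":0,"wy":0,"wz":0,"fingers":1}

```text
time_s: 18.75
position: [0.4942, 0.3094, 0.2092]
orientation: [0.222, 0.975, -0.0, -0.001]
ft_force: [-0.4, 0.2, -0.6]
gripper_width: 1.0
```

```bash
python3 w.py e1
python3 - <<'E'
from h import *
z=np.load('pics/e1.npz');c=dict(bot.calibration('wrist'));c['R']=z['R'];c['t']=z['t'];P=cloud(c,z['d'])
rr=np.hypot(P[...,0]-.494,P[...,1]-.3093);q=P[(rr<.034)&(abs(P[...,2]-.044)<.004)&(rr>.012)]
r=cv2.minEnclosingCircle(np.float32(q[:,:2]));f=np.linalg.lstsq(np.c_[q[:,:2],np.ones(len(q))],q[:,2],rcond=None)[0]
print('ring top z',np.median(q[:,2]),'tilt',f[:2].round(4),'centre',np.round(r[0],4),r[1],len(q))
t=P[(rr<.007)&(P[...,2]>.049)];print('tip',t.mean(0),len(t))
cv2.imwrite('pics/e1c.png',cv2.resize(z['p'][100:300,150:370],None,fx=3,fy=3,interpolation=cv2.INTER_CUBIC))
E
```

```text
18.75 [0.49422395 0.30942274 0.20920799] [-0.39  0.18 -0.59] [ 0.43  0.46 -0.24  0.87  0.    0.88]
ring top z 0.043829130375966134 tilt [0.0003 0.0001] centre [0.4944 0.31  ] 0.027941491454839706 2136
tip [0.49398693 0.30943036 0.05196334] 182
```

View pics/e1c.png

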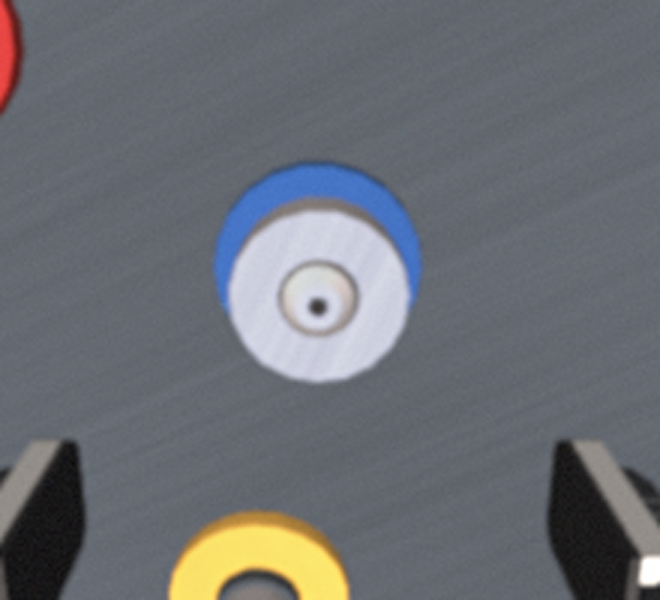

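The ring, at crop (319,296), sits flat and centred around the blue arbor's register. Its top is at 43.8 mm, so the underside is at about 20 mm. Handing in.

```bash
python3 -c "
from station import bot
print(bot.close_job())"
```

```text
the job is handed in; nothing more can be done
None
```

The lone grey ring sized as blue and now sits released on the blue arbor; I handed the job in at about 19 s of the 51 s allowed.

- **Gauge:** I slid the ring level down the taper gauge, easing it about 1 mm towards −x when side forces of 2–4 N showed it was off-centre. I held it home at about 11 N for half a second. Its underside stopped at about 61.7 mm, inside the blue band (56–71 mm). The wrist camera gave a bore of about 24 mm, which agrees. The pictures showed yellow and red bare below the ring; the blue band itself was hidden by the ring, so the reading rests on the measured height.
- **Arbor:** I lowered it over the blue arbor with no contact until the shoulder, pressed with about 7 N at most, then opened the fingers and rose clear.
- **Last checks:** The ring's top was at 43.8 mm, so its underside is at about 20 mm, with tilt below 0.001 rad. Its centre was about 0.7 mm from the arbor tip, and the gripper was 0.2 m up and touching nothing.
- **Disagreement:** The scene and wrist cameras differed by up to about 3 mm in x. I used the wrist camera and the contact forces.
- **Not checked:** I did not look again at the tray rings and the loose items at the end. The arm never went near the tray and passed high over everything else.

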